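# Stir the drying beads under the magnifier lamp

## Task

Turn over the washed beads drying in the steel bowl under the magnifier lamp: take the stirrer from its sloping rest, put its ball end down among the beads on the side away from the lamp post and, with the ball kept low, stir two full turns anticlockwise seen from above, about halfway out to the wall. Back where you began, let go and leave the stirrer leaning in the bowl, every bead having ended up somewhere new. Spill no bead, do not bump the lamp, and leave the other things on the bench where they are.

Things in the scene. Friction and masses are not known exactly. Their poses are not given: they have to be found in the camera images.
- station: Fixed white base plate, 290 x 170 x 8 mm, with an open steel bowl fixed on it. Origin on the bench under the bowl's middle; z up; x points from the bowl's middle to the lamp post, 150 to 165 mm away; y to the left of that. The lamp's lens covers half of the bowl: a gripper held upright over the bowl hits the lens.
- lamp: Magnifier lamp fixed to the station, same origin and axes: round lens in a white ring, 128 mm across, 22 mm thick, underside 225 mm above the bench, its centre 45 mm from the bowl's middle towards the post (so its edge reaches 19 mm past the middle, away from the post), on a bent white post 18 mm thick. Not to be bumped.
- bowl (a point): Middle of the bowl's inner floor, 12 mm above the bench. The floor is flat, about 122 mm across (halfway out is 30 mm from the middle); the 4 mm wall flares outwards to 180 mm across inside, 190 mm outside, at the rim, 50 mm above the bench.
- rest: Fixed grey sloping cradle with the stirrer in it, base 140 x 90 mm, about 90 mm tall. Origin under the base's middle, z up; the stirrer's handle leans towards its -x, 35 degrees from vertical. The ball sits in a pocket and the shaft in a slot, both open upwards: lift the stirrer straight up by 60 mm to clear it; it cannot be drawn out along its length.
- stirrer: Stirrer, 190 mm long, about 150 g: steel ball, 26 mm diameter, at one end; steel shaft 10 mm thick; black flat-sided handle from 100 to 190 mm from the ball's end, 24 mm wide along the stirrer's x, 16 mm thick along its y. Origin at the ball's end; z runs up to the handle; y is level as it lies in the rest.
- ball (a point): Centre of the stirrer's ball, 13 mm from the ball's end
- grip (a point): Middle of the stirrer's handle, 145 mm from the ball's end
- bead0_center (a point): Centre of one of the seven loose, smooth white ceramic beads in the bowl, 28 mm diameter, about 30 g, all alike; at the start they lie in a loose ring 34 to 39 mm round the middle
- bead1_center (a point): Centre of one of the seven loose, smooth white ceramic beads in the bowl, 28 mm diameter, about 30 g, all alike; at the start they lie in a loose ring 34 to 39 mm round the middle
- bead2_center (a point): Centre of one of the seven loose, smooth white ceramic beads in the bowl, 28 mm diameter, about 30 g, all alike; at the start they lie in a loose ring 34 to 39 mm round the middle
- bead3_center (a point): Centre of one of the seven loose, smooth white ceramic beads in the bowl, 28 mm diameter, about 30 g, all alike; at the start they lie in a loose ring 34 to 39 mm round the middle
- bead4_center (a point): Centre of one of the seven loose, smooth white ceramic beads in the bowl, 28 mm diameter, about 30 g, all alike; at the start they lie in a loose ring 34 to 39 mm round the middle
- bead5_center (a point): Centre of one of the seven loose, smooth white ceramic beads in the bowl, 28 mm diameter, about 30 g, all alike; at the start they lie in a loose ring 34 to 39 mm round the middle
- bead6_center (a point): Centre of one of the seven loose, smooth white ceramic beads in the bowl, 28 mm diameter, about 30 g, all alike; at the start they lie in a loose ring 34 to 39 mm round the middle
- amber_bottle: Bystander, loose: closed brown bottle, 48 mm across and 100 mm tall. Origin at the centre of its underside. To be left alone.
- specimen_pot: Bystander, loose: closed pot, 40 mm across and 55 mm tall. Origin at the centre of its underside. To be left alone.
- petri_stack: Bystander, loose: stack of four culture dishes, 92 mm across and 56 mm tall. Origin at the centre of its underside. To be left alone.
- petri_dish: Bystander, loose: single culture dish, 90 mm across and 14 mm tall. Origin at the centre of its underside. To be left alone.
- marker: Bystander, loose: marker pen lying on the bench, 130 mm long, 13 mm thick. Origin at the centre of its underside. To be left alone.

How it is judged:
By the outcome, as a careful person would: the job done as asked, in the order asked, and still so for the second after the job is handed in, with the robot touching nothing.
It also fails if it takes over 58 s, if anything falls off the work surface, if the arm or the gripper's body presses on something with over 40 N, if the wrist force passes 120 N, or if a joint passes its speed limit or range.

## Robot

A 6-joint arm with a two-finger parallel gripper is mounted at the origin on the work surface. World frame = base frame: x ahead of the robot, y to its left, z up, the work surface at z = 0. Lengths are in m, angles in rad, forces in N, time in s.
With the tool pointing down it reaches from about 0.35 to 0.975 m from the base axis. Payload 17.4 kg.
Tool frame: the origin (TCP) lies midway between the tips of the shut fingers; the grasp point (between the pads) lies env.tcp_to_grasp behind it (env.tcp_to_grasp is the distance from the TCP to the grasp point, in m); z points along the fingers, y is the line along which they close (so a half turn about z gives the same grasp; the last joint's range is limited). The gripper opens to 85 mm and grips with 20 to 120 N. Pads are 22 mm wide; open, the fingers measure 114 mm over their backs; the gripper's body (76 mm by 85 mm) begins 54 mm behind the grasp point. The pads swing forward as they close: fully open they stand 13 mm farther back than shut.
Start: joints at [1.104, 0.116, 1.442, -0, 1.584, -0.038], TCP at [0.281, 0.614, 0.231] pointing down, gripper open.
Joint ranges: [-2.83, 2.83], [-0.83, 2.19], [0.07, 2.5], [-1.14, 4.28], [0.01, 3], [-2.97, 2.97]. Speed limits (rad/s): [1.89, 1.89, 2.22, 3.14, 3.14, 3.14].

## Interface

Orientations are given as [roll, pitch, yaw] about the fixed x, y, z axes, in that order (R = Rz(yaw) Ry(pitch) Rx(roll)).
In Python, from rig import env gives the robot as it stands.
- The arm moves only by the tool drive_effector, called after ">>>" in YAML: its name, and indented under it one key for each argument. Schema: {"type":"object","properties":{"plan":{"type":"object","properties":{"deltas":{"type":"array","items":{"type":"array","items":{"type":"number"},"minItems":5,"maxItems":5},"minItems":1,"maxItems":5}},"additionalProperties":false,"required":["deltas"]},"force":{"type":"number"},"only":{"type":"string"},"quiet":{"type":"boolean"},"lines":{"type":"string"}},"required":["plan"],"additionalProperties":false}. plan is an object whose key "deltas" holds a list of rows, 1 to 5 of them, each of 5 numbers: dx, dy, dz in units of 50 mm, then a turn about the tool's z in units of 0.1 rad, then the finger opening in m; each row is the pose to reach, as a shift and turn from the pose commanded when the call began, along the tool's axes at that moment; what a row does not reach only later rows make up. A row lasts 1/8 s, in which the tool goes at most 0.0625 m and 0.188 rad, less where a joint would pass 70% of its speed; a pose out of reach is approached as far as the arm can. The fingers move at their own pace and stop on an object; force is the grip in N (left out, the last holds). Time passes only in rows, so rows that do not move let the fingers close. The tool returns the time, the measured TCP pose, the force, the opening and the grip force at its end. only (a regular expression) keeps the lines of the reply that match it, lines (a string "A,B") keeps lines A to B, and quiet returns only ok. Input that does not fit is refused with a message, and nothing moves.
- env.get_obs(): the state, without advancing time (a new reading comes with each control period).
- env.read_camera(name): name is "scene" or "top" or "wrist"; returns (picture, depth): 480x640x3 uint8, red, green, blue; 480x640 float32, m along the optical axis (not along the pixel's ray), 0 where there is no reading.
- env.get_calibration(name): a dict with "vertical_fov" (degrees; the focal length in pixels is half the picture's height over the tangent of half this angle, whatever the lens; pixels are square), "cx", "cy" (the principal point, pixels), "k1" (the pictures are not rectified: a ray, as slopes to the right and down, at radius r is drawn at 1 + k1 r^2 times it, then the intrinsics apply), "rvec" (rotation vector, rad) and "tvec" (3), from world to camera coordinates, as OpenCV has them; the wrist camera has in their place "hand_eye" (4x4, takes a point from camera to tool coordinates, whose origin is the TCP and whose axes are the flange's). Camera axes: x right, y down, z forward; pixel columns grow to the right and rows downward; lengths in m; the calibration is good to about 2 mm. A picture is of the moment at which its call begins: read the wrist's pose just before it. get_calibration takes no time and is no camera call.
- env.sign_off(): hands the job in; it is judged then, once.
The state is a dict: "time": time; "joint_pos": joint angles; "qvel": joint speeds; "joint_torque": joint torques, N m; "tcp_pos": TCP position; "ee_rot": TCP orientation; "force": force on the tool from outside, world axes, zero at the start; "torque": the same for the moment, N m; "gripper_width": finger opening in m; "gripper_force": force on a finger pad.
Only numpy, scipy, OpenCV 4.12 (cv2) and the standard library are available. Lean on these libraries where they do the work, as an engineer would, in place of code of your own. Each camera call takes 0.05 s, during which the arm holds its last target. There are 200 camera calls.

## Working session

There is one attempt and no reset: what is moved stays moved. The work goes in short steps, Python scripts to look and compute and a tool call to move; the robot and the scene stay as the last step left them, time stands still between calls to the robot, and variables do not carry over. Pictures are saved under pics/ and viewed, at most 10 in all, crops included, and the job is handed in when it is done.

```bash
ls; mkdir -p pics
```

Run:
```python
from rig import env
import cv2,numpy as np
o=env.get_obs();print(o['time'],o['tcp_pos'],o['ee_rot'],env.tcp_to_grasp)
for n in ['scene','top']:
    p,d=env.read_camera(n);cv2.imwrite(f'pics/{n}0.png',p[:,:,::-1]);np.save(f'{n}0.npy',d)
    print(n,env.get_calibration(n))
print(env.get_calibration('wrist'))
```

```text
pics
rig.py
0.0 [0.28058778 0.61370563 0.23055057] [-3.14042191e+00 -4.94957921e-05  2.71277115e+00] 0.0187
scene {'vertical_fov': 56.01942294936527, 'cx': 318.6467634963158, 'cy': 237.99264563432408, 'k1': 7.986599958234301e-05, 'rvec': array([ 1.53161591,  1.9796006 , -0.86029498]), 'tvec': array([ 0.12582674, -0.29226448,  1.46910961])}
top {'vertical_fov': 48.84048978589778, 'cx': 319.28929221841787, 'cy': 242.78324845454117, 'k1': -0.00023208274271742716, 'rvec': array([ 2.16785707, -2.13350696,  0.14309065]), 'tvec': array([-0.01410132,  0.58348799,  1.04476014])}
{'vertical_fov': 63.53771813055044, 'cx': 323.7373310550141, 'cy': 238.6552669818507, 'k1': -0.01084343844982374, 'hand_eye': array([[ 7.01747879e-04, -9.64979464e-01, -2.62324497e-01,
         6.65103595e-02],
       [ 9.99999567e-01,  5.16637361e-04,  7.74625067e-04,
         4.10253759e-04],
       [-6.11970646e-04, -2.62324927e-01,  9.64979408e-01,
        -1.42202999e-01],
       [ 0.00000000e+00,  0.00000000e+00,  0.00000000e+00,
         1.00000000e+00]])}
```
View pics/scene0.png

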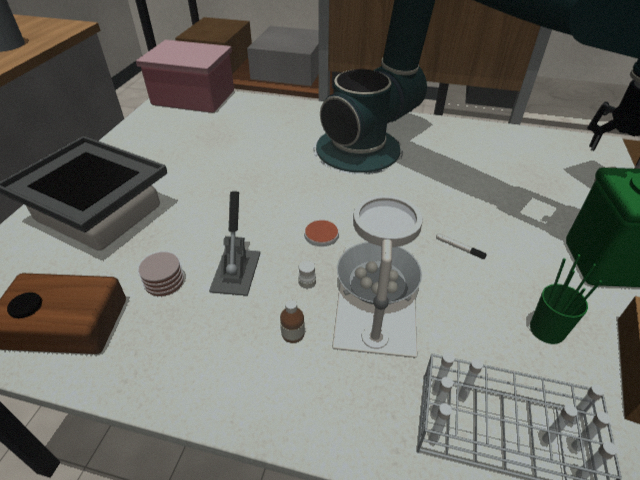

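View pics/top0.png

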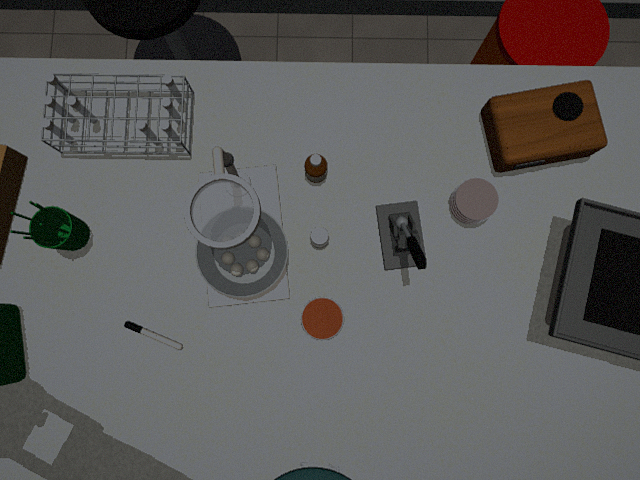

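Create h.py:
```python
from rig import env
import cv2,numpy as np
from scipy.spatial.transform import Rotation as Ro
def K(c):
    f=240/np.tan(np.radians(c['vertical_fov'])/2);return np.array([[f,0,c['cx']],[0,f,c['cy']],[0,0,1.]]),np.array([c['k1'],0,0,0])
def ext(n,obs=None):
    c=env.get_calibration(n)
    if n=='wrist':
        T=np.eye(4);T[:3,:3]=Ro.from_euler('xyz',obs['ee_rot']).as_matrix();T[:3,3]=obs['tcp_pos'];M=np.linalg.inv(T@c['hand_eye'])
        return c,M[:3,:3],M[:3,3]
    return c,cv2.Rodrigues(c['rvec'])[0],c['tvec']
def rays(n,uv,obs=None):
    c,R,t=ext(n,obs);k,D=K(c)
    p=cv2.undistortPoints(np.array(uv,float).reshape(-1,1,2),k,D)[:,0]
    return -R.T@t,np.c_[p,np.ones(len(p))]@R   # centre, rays with unit depth
def cloud(n,d,obs=None):
    v,u=np.mgrid[:480,:640];uv=np.c_[u.ravel(),v.ravel()]
    C,r=rays(n,uv,obs);return (C+r*d.reshape(-1,1)).reshape(480,640,3)
def proj(n,X,obs=None):
    c,R,t=ext(n,obs);k,D=K(c);return cv2.projectPoints(np.array(X,float).reshape(-1,1,3),cv2.Rodrigues(R)[0],t,k,D)[0][:,0]
def tri(obsns): # list of (name,uv,obs)
    A=np.zeros((3,3));b=np.zeros(3)
    for n,uv,o in obsns:
        C,r=rays(n,[uv],o);r=r[0]/np.linalg.norm(r[0]);P=np.eye(3)-np.outer(r,r);A+=P;b+=P@C
    return np.linalg.solve(A,b)
```

Run:
```python
from h import *
P={n:cloud(n,np.load(n+'0.npy')) for n in ['top','scene']}
t=P['top']
for uv in [(400,222),(417,262),(378,208),(416,203),(423,267),(386,270),(243,252),(277,165),(289,298),(208,306),(225,212),(318,240),(322,318),(315,165),(155,335),(473,200)]: print(uv,t[uv[1],uv[0]].round(3))
for n,p in P.items():
    q=p.reshape(-1,3)
    c=t[230,403]
    m=(np.linalg.norm(q[:,:2]-c[:2],axis=1)<.12)&(q[:,2]>.105)&(q[:,2]<.25)
    h=q[m];mu=h.mean(0);_,s,V=np.linalg.svd(h-mu);print(n,'handle',m.sum(),mu.round(4),V[0].round(3),h[:,2].max())
    c=t[252,243];m=(np.linalg.norm(q[:,:2]-c[:2],axis=1)<.12)&(abs(q[:,2]-.049)<.006)&(np.linalg.norm(q[:,:2]-c[:2],axis=1)>.075);h=q[m]
    A=np.c_[2*h[:,:2],np.ones(len(h))];x=np.linalg.lstsq(A,(h[:,:2]**2).sum(1),rcond=None)[0];print('rim',m.sum(),x[:2],np.sqrt(x[2]+x[0]**2+x[1]**2),h[:,2].max())
    m=(np.linalg.norm(q[:,:2]-c[:2],axis=1)<.15)&(q[:,2]>.235)&(q[:,2]<.26);h=q[m];print('lens',m.sum(),h[:,:2].min(0),h[:,:2].max(0),np.median(h[:,2]))
ims=[]
for n,bx in [('top',(370,190,70,90)),('top',(180,140,120,170)),('scene',(200,180,70,120)),('scene',(325,190,105,170))]:
    i=cv2.imread(f'pics/{n}0.png');x,y,w,h=bx;s=300/max(h,w) if 0 else 560/h/1.0
    ims.append(cv2.resize(i[y:y+h,x:x+w],None,fx=300/h,fy=300/h,interpolation=2))
a=np.hstack(ims[:2]);b=np.hstack(ims[2:]);W=max(a.shape[1],b.shape[1])
pad=lambda z:cv2.copyMakeBorder(z,0,0,0,W-z.shape[1],0)
cv2.imwrite('pics/crops.png',np.vstack([pad(a),pad(b)]));print([i.shape for i in ims])
```

```text
(400, 222) [ 0.628 -0.169  0.048]
(417, 262) [ 0.533 -0.179  0.178]
(378, 208) [ 0.664 -0.128  0.01 ]
(416, 203) [ 0.677 -0.21   0.005]
(423, 267) [ 0.525 -0.191  0.174]
(386, 270) [ 0.533 -0.146  0.001]
(243, 252) [0.566 0.155 0.01 ]
(277, 165) [ 0.758  0.09  -0.001]
(289, 298) [ 0.471  0.057 -0.002]
(208, 306) [0.452 0.225 0.005]
(225, 212) [0.606 0.154 0.239]
(318, 240) [ 0.587 -0.002  0.053]
(322, 318) [ 0.431 -0.013  0.013]
(315, 165) [0.733 0.006 0.091]
(155, 335) [0.391 0.33  0.013]
(473, 200) [ 0.675 -0.317  0.056]
top handle 373 [ 0.554  -0.182   0.1561] [-0.621 -0.11   0.776] 0.18800163046406682
rim 728 [0.56425394 0.15292206] 0.0902468784080554 0.05454789743561195
lens 4772 [0.54535538 0.09523881] [0.71490627 0.22251085] 0.24036096595171735
scene handle 366 [ 0.5627 -0.1804  0.1478] [ 0.571  0.078 -0.817] 0.18587368417143946
rim 587 [0.56605279 0.15391109] 0.09040482291351754 0.05344903461520645
lens 2819 [0.54546679 0.09637077] [0.71470083 0.22289344] 0.2410884729050351
[(300, 233, 3), (300, 212, 3), (300, 175, 3), (300, 185, 3)]
```

View pics/crops.png

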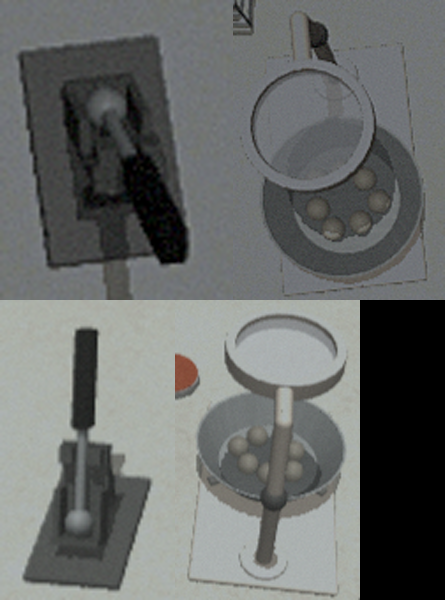

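Run:
```python
from h import *
b=tri([('top',(402,220),0),('scene',(231,269),0)]);e=tri([('top',(421,265),0),('scene',(235,193),0)])
d=e-b;print(b,e,np.linalg.norm(d),d/np.linalg.norm(d),np.degrees(np.arctan2(np.hypot(d[0],d[1]),d[2])),np.degrees(np.arctan2(d[1],d[0])))
# rest base corners (top crop), on plane z~0.006; station corners z=.008
def pl(uv,z):
    C,r=rays('top',uv);return C+r*((z-C[2])/r[:,2])[:,None]
q=pl(np.array([(20,50),(157,36),(188,255),(47,268)])/3.333+[370,190],.006);print(q.round(4),q.mean(0))
print([np.degrees(np.arctan2(*(q[i]-q[j])[1::-1])) for i,j in [(0,3),(1,2)]])
q=pl((np.array([(401,42),(426,279),(286,295)])-[233,0])/1.765+[180,140],.008);print(q.round(4),np.degrees(np.arctan2(*(q[0]-q[1])[1::-1])))
P=cloud('top',np.load('top0.npy')).reshape(-1,3)
print('beads',pl((np.array([(365,179),(379,201),(360,222),(331,228),(317,208)])-[233,0])/1.765+[180,140],.026).round(3))
# lens circle fit
for n in ['top','scene']:
    p=cloud(n,np.load(n+'0.npy')).reshape(-1,3);m=(abs(p[:,2]-.24)<.012)&(np.linalg.norm(p[:,:2]-[.609,.159],axis=1)<.075)
    pts=(p[m,:2]*2000).astype(np.float32);c,r=cv2.minEnclosingCircle(pts);print(n,np.array(c)/2000,r/2000)
```

```text
[ 0.63407624 -0.17383011  0.03482118] [ 0.52853388 -0.18762341  0.17073979] 0.1726363607645573 [-0.61135648 -0.07989799  0.78731161] 38.06501776707716 -172.55423149209423
[[ 0.6715 -0.1245  0.006 ]
 [ 0.682  -0.2123  0.006 ]
 [ 0.5414 -0.2306  0.006 ]
 [ 0.5318 -0.1417  0.006 ]] [ 0.60669173 -0.1772487   0.006     ]
[np.float64(7.032076486377543), np.float64(7.414756294761215)]
[[0.7581 0.0931 0.008 ]
 [0.4708 0.0558 0.008 ]
 [0.4494 0.2201 0.008 ]] 7.400926635100673
beads [[0.586 0.129 0.026]
 [0.56  0.112 0.026]
 [0.535 0.133 0.026]
 [0.528 0.167 0.026]
 [0.551 0.184 0.026]]
top [0.61436267 0.15956857] 0.06945445251464843
scene [0.61421631 0.15886179] 0.06913459777832032
```

Units first: shifts go in units of 50 mm and turns go in units of 0.1 rad. So -0.08 m is -1.6, -0.06 m is -1.2, -0.57 rad is -5.7.

>>> drive_effector:
  plan: {"deltas":[[0, 0, -0.6, -1.8, 0.085], [0, 0, -1.2, -3.6, 0.085], [0, 0, -1.6, -5.4, 0.085], [0, 0, -1.6, -5.7, 0.085]]}

```text
time: 0.6
tcp_pos: [0.2808, 0.6141, 0.3125]
ee_rot: [3.14, 0.001, -3.0]
force: [0.2, -0.3, -0.5]
gripper_width: 0.0847
gripper_force: 0.0
```

>>> drive_effector:
  plan: {"deltas":[[-0.2, -1.2, 0, 0, 0.085], [-0.4, -2.4, 0, 0, 0.085], [-0.6, -3.6, 0, 0, 0.085], [-0.8, -4.8, 0, 0, 0.085], [-1, -6, 0, 0, 0.085]]}

```text
time: 1.23
tcp_pos: [0.3724, 0.3219, 0.3097]
ee_rot: [-3.141, -0.001, -3.004]
force: [0.6, -0.2, 0.4]
gripper_width: 0.0852
gripper_force: 0.0
```

>>> drive_effector:
  plan: {"deltas":[[-0.2, -1.2, 0, 0, 0.085], [-0.4, -2.4, 0, 0, 0.085], [-0.6, -3.6, 0, 0, 0.085], [-0.8, -4.8, 0, 0, 0.085], [-1, -6, 0, 0.1, 0.085]]}

```text
time: 1.85
tcp_pos: [0.4641, 0.0319, 0.31]
ee_rot: [3.141, -0.001, -3.014]
force: [0.9, -0.4, -0.4]
gripper_width: 0.085
gripper_force: 0.0
```

>>> drive_effector:
  plan: {"deltas":[[-0.2, -1.2, 0, 0, 0.085], [-0.4, -2.4, 0, 0, 0.085], [-0.6, -3.6, 0, 0, 0.085], [-0.7, -4.4, 0, 0, 0.085], [-0.8, -4.5, 0, 0, 0.085]]}

```text
time: 2.48
tcp_pos: [0.5331, -0.186, 0.3091]
ee_rot: [3.14, -0.003, -3.017]
force: [1.2, 0.5, -0.8]
gripper_width: 0.0852
gripper_force: 0.0
```

Run:
```python
from h import *
o=env.get_obs();p,d=env.read_camera('wrist');cv2.imwrite('pics/w1.png',p[:,:,::-1]);np.savez('w1.npz',d=d,ee_rot=o['ee_rot'],tcp_pos=o['tcp_pos']);print(o['time'],o['tcp_pos'],o['ee_rot'],o['force'])
P=cloud('wrist',d,o).reshape(-1,3);m=(P[:,2]>.1)&(P[:,2]<.2)&(np.linalg.norm(P[:,:2]-[.56,-.182],axis=1)<.1)
h=P[m];mu=h.mean(0);V=np.linalg.svd(h-mu)[2];print(m.sum(),mu,V[0],h.max(0),h.min(0))
R=Ro.from_euler('z',7.3,degrees=True).as_matrix();q=(h-[.6067,-.1772,0])@R;print(q.min(0),q.max(0),np.median(q,0))
```

```text
2.475 [ 0.53310934 -0.18602202  0.30908968] [ 3.14042895e+00 -2.55681368e-03 -3.01659642e+00] [ 1.19862997  0.52243056 -0.79700516]
1234 [ 0.54701467 -0.1848368   0.16699518] [ 0.69306232  0.09870675 -0.71408795] [ 0.59069266 -0.17173857  0.18613806] [ 0.52218676 -0.19549701  0.11405481]
[-0.08468562 -0.00797255  0.11405481] [-0.01625089  0.00823155  0.18613806] [-6.63217490e-02  8.09452025e-05  1.75494567e-01]
```

View pics/w1.png

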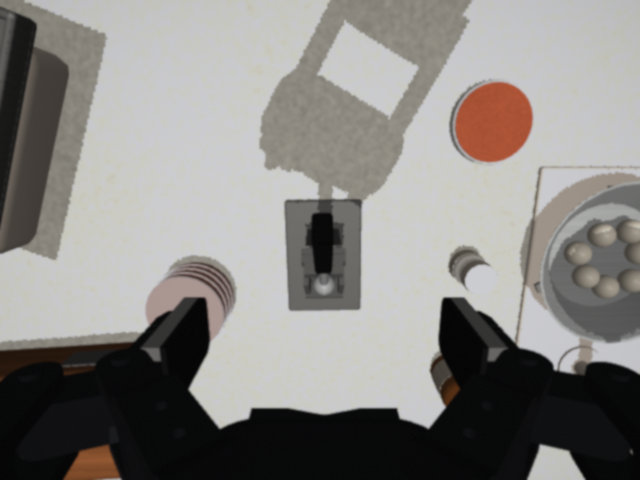

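In the tool's units: 0.163 m is 3.26, -0.006 m is -0.12.

>>> drive_effector:
  plan: {"deltas":[[-0.12, 0, 1.2, 0, 0.085], [-0.12, 0, 2.2, 0, 0.07], [-0.12, 0, 2.8, 0, 0.06], [-0.12, 0, 3.2, 0, 0.05], [-0.12, 0, 3.26, 0, 0.045]]}
  force: 80

```text
time: 3.15
tcp_pos: [0.5388, -0.1823, 0.1474]
ee_rot: [3.141, -0.001, -3.01]
force: [0.5, -1.2, 0.4]
gripper_width: 0.0449
gripper_force: 0.0
```

>>> drive_effector:
  plan: {"deltas":[[0, 0, 0, 0, 0.03], [0, 0, 0, 0, 0.02], [0, 0, 0, 0, 0], [0, 0, 0, 0, 0], [0, 0, 0, 0, 0]]}
  force: 80

```text
time: 3.78
tcp_pos: [0.5395, -0.1836, 0.1495]
ee_rot: [-3.14, 0.001, -3.011]
force: [-1.9, -2.1, 6.5]
gripper_width: 0.0149
gripper_force: 78.2
```

Run:
```python
from h import *
o=env.get_obs();p,d=env.read_camera('wrist');cv2.imwrite('pics/w2.png',p[:,:,::-1]);print(o['tcp_pos'],o['ee_rot'],o['force'],o['torque'],o['gripper_width'],o['gripper_force'])
```

```text
[ 0.53949762 -0.18357663  0.14948091] [-3.14030441e+00  1.41049141e-03 -3.01085167e+00] [-1.87612153 -2.10278503  6.46603053] [-0.57869131  0.05158459 -0.1763063 ] 0.014876929479059074 78.16602230072021
```

View pics/w2.png

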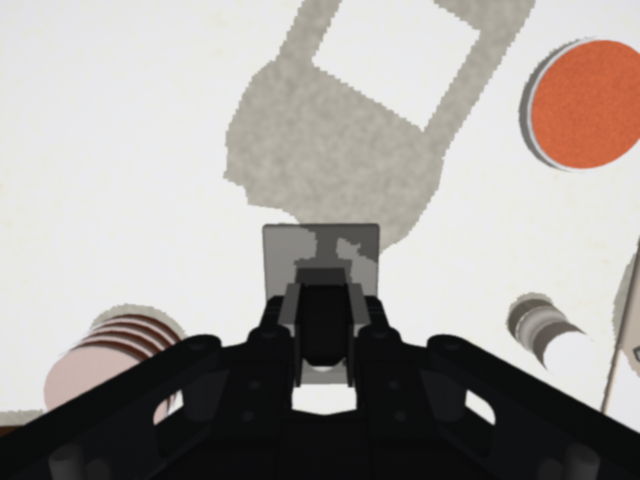

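In the tool's units: -0.1 m is -2, -0.075 m is -1.5.

>>> drive_effector:
  plan: {"deltas":[[0, 0, -0.2, 0, 0], [0, 0, -0.6, 0, 0], [0, 0, -1, 0, 0], [0, 0, -1.5, 0, 0], [0, 0, -2, 0, 0]]}
  force: 110

```text
time: 4.45
tcp_pos: [0.5392, -0.183, 0.2506]
ee_rot: [-3.141, 0.001, -3.01]
force: [-0.1, 0.5, -0.9]
gripper_width: 0.0147
gripper_force: 107.6
```

>>> drive_effector:
  plan: {"deltas":[[0, 0, 0, 0, 0]]}

```text
time: 4.58
tcp_pos: [0.5398, -0.1833, 0.2513]
ee_rot: [-3.14, 0.004, -3.01]
force: [0.2, -1.1, -2.8]
gripper_width: 0.0144
gripper_force: 107.8
```

Run:
```python
from h import *
o=env.get_obs();print(o['tcp_pos'],o['ee_rot'],o['force'],o['gripper_width'],o['gripper_force'])
g=o['tcp_pos']
for n,bx in [('top',(350,170,100,100)),('scene',(190,130,100,160))]:
    p,d=env.read_camera(n);np.save(n+'1.npy',d);x,y,w,h=bx;cv2.imwrite(f'pics/{n}1.png',p[:,:,::-1])
    P=cloud(n,d)
a=[]
for n,bx in [('top',(370,170,80,110)),('scene',(190,130,90,160))]:
    x,y,w,h=bx;i=cv2.imread(f'pics/{n}1.png')[y:y+h,x:x+w];a.append(cv2.resize(i,None,fx=500/h,fy=500/h,interpolation=2))
cv2.imwrite('pics/lift.png',np.hstack(a));print([i.shape for i in a])
```

```text
[ 0.539789   -0.18327389  0.25125533] [-3.13977278  0.00357884 -3.01027884] [ 0.20979903 -1.12331638 -2.84517851] 0.01438080952780927 107.77925848960876
[(500, 364, 3), (500, 281, 3)]
```

View pics/lift.png

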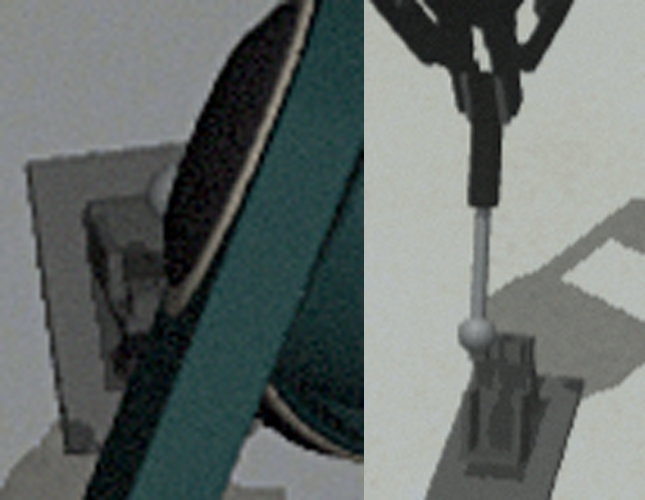

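Run:
```python
from h import *
g=np.array([.5398,-.1833,.2513+.0187])
def plane(uv,g,yaw=-3.0103):
    n=np.array([-np.sin(yaw),np.cos(yaw),0]);C,r=rays('scene',[uv]);X=C+r[0]*((g-C)@n)/(r[0]@n);return X
b0=None
for uv in [(226.2,236.6)]:
    X=plane(uv,g);d=g-X;print(X,np.linalg.norm(d),np.degrees(np.arctan2(np.hypot(*d[:2]),d[2])),np.hypot(*d[:2]))
d=np.load('scene1.npy');P=cloud('scene',d);print(P[236:239,225:228].reshape(-1,3).mean(0))
# calibration check of same method at rest
C,r=rays('scene',[(231,269)]);print('rest check',plane((231,269),g))
d=np.load('scene0.npy');P=cloud('scene',d);print(P[268:271,230:233].reshape(-1,3).mean(0))
```

```text
[ 0.62956684 -0.17144608  0.13166687] 0.16533195496936162 33.206802844071774 0.09054612342054556
[ 0.6391592  -0.16654789  0.14025065]
rest check [ 0.63686776 -0.17048198  0.03839666]
[ 0.64041489 -0.168414    0.04261647]
```

Run:
```python
from h import *
for u in (406.5,407.5,408.5): print(tri([('top',(u,211.4),0),('scene',(226.2,236.6),0)]))
```

```text
[ 0.63306037 -0.16881795  0.1353255 ]
[ 0.63284211 -0.16991241  0.135006  ]
[ 0.63262463 -0.17100543  0.13469262]
```

>>> drive_effector:
  plan: {"deltas":[[0.4, 1.2, 0, 0, 0], [0.8, 2.4, 0, 0, 0], [1.2, 3.6, 0, 0, 0], [1.7, 4.8, 0, 0, 0], [2.1, 6, 0, 0, 0]]}

```text
time: 5.3
tcp_pos: [0.3966, 0.0969, 0.2472]
ee_rot: [3.141, -0.001, -3.011]
force: [0.6, 1.0, -0.9]
gripper_width: 0.0141
gripper_force: 108.3
```

>>> drive_effector:
  plan: {"deltas":[[0, 0.4, 0, 0, 0], [0, 0.4, 0, 0, 0]]}

```text
time: 5.55
tcp_pos: [0.395, 0.1165, 0.2474]
ee_rot: [3.142, -0.001, -3.008]
force: [0.3, -0.2, -1.2]
gripper_width: 0.0147
gripper_force: 108.3
```

Run:
```python
from h import *
o=env.get_obs();print(o['tcp_pos'],o['ee_rot'],o['force'])
a=[]
for n,bx in [('top',(180,170,140,140)),('scene',(320,120,110,190))]:
    p,d=env.read_camera(n);np.save(n+'2.npy',d);x,y,w,h=bx;i=p[y:y+h,x:x+w,::-1];a.append(cv2.resize(i,None,fx=570/h,fy=570/h,interpolation=2)[:,:460])
cv2.imwrite('pics/over.png',np.hstack(a)[:, :800]);print([i.shape for i in a])
```

```text
[0.39499054 0.11652482 0.24743156] [ 3.14155788e+00 -1.04869786e-03 -3.00761036e+00] [ 0.2881476  -0.22879937 -1.16628146]
[(570, 460, 3), (570, 330, 3)]
```

View pics/over.png

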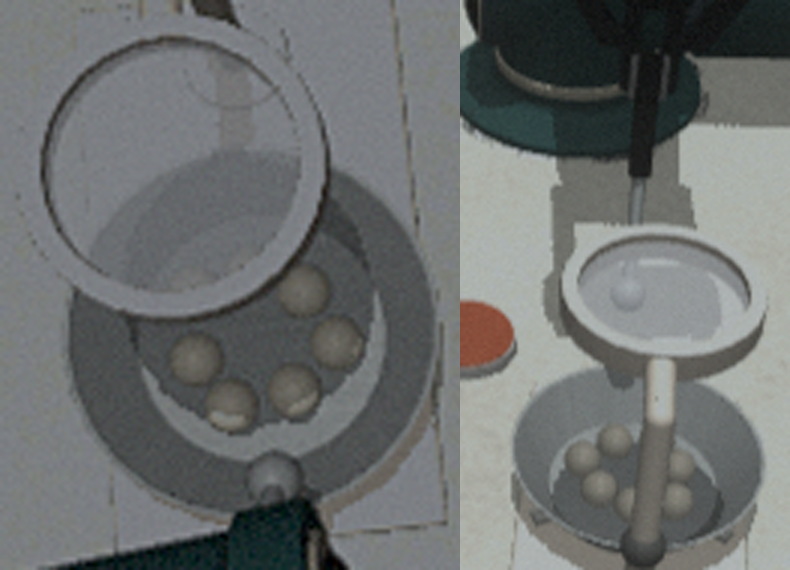

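Run:
```python
from h import *
X=tri([('top',(246.8,286.4),0),('scene',(375.7,217.7),0)]);g=np.array([.395,.1165,.2474])
R=Ro.from_euler('z',7.3,degrees=True).as_matrix()
print(X,(X-g)@R,'ball station',(X-[.565,.1535,0])@R)
for n,uv in [('top',(246.8,286.4)),('scene',(375.7,217.7))]:
    p=proj(n,[X])[0];print(p-uv)
C,r=rays('top',np.array([(303,290),(338,341),(295,391),(231,406),(196,358)])/4.071+[180,170]);B=C+r*((.026-C[2])/r[:,2])[:,None]
s=(B-[.565,.1535,0])@R;print(s.round(4),np.hypot(s[:,0],s[:,1]))
C,r=rays('scene',np.array([(582,458),(615,441),(599,489),(680,463),(677,498),(630,500)]-np.array([460,0]))/3+[320,120]);B=C+r*((.026-C[2])/r[:,2])[:,None]
s=(B-[.565,.1535,0])@R;print(s.round(4),np.hypot(s[:,0],s[:,1]))
```

```text
[0.48738396 0.12792696 0.13186684] [ 0.0930871  -0.00040439 -0.11553316] ball station [-0.08023635 -0.0155035   0.13186684]
[ 0.04317016 -0.00731711]
[ 0.03609304 -0.0020075 ]
[[ 0.0184 -0.026   0.026 ]
 [-0.0097 -0.0412  0.026 ]
 [-0.0326 -0.0171  0.026 ]
 [-0.0366  0.0159  0.026 ]
 [-0.0103  0.0314  0.026 ]] [0.03185023 0.04233057 0.03682718 0.03991276 0.03299548]
[[-0.0074 -0.0381  0.026 ]
 [-0.0285 -0.0139  0.026 ]
 [ 0.0223 -0.0238  0.026 ]
 [-0.0117  0.036   0.026 ]
 [ 0.0238  0.034   0.026 ]
 [ 0.0302 -0.0005  0.026 ]] [0.03886165 0.03167045 0.03260438 0.03785994 0.04151053 0.03022012]
```

In the tool's units: 0.09 m is 1.8, -0.07 m is -1.4.

>>> drive_effector:
  plan: {"deltas":[[-0.6, 0.12, 0.4, 0, 0], [-1.2, 0.24, 0.8, 0, 0], [-1.4, 0.31, 1.2, 0, 0], [-1.4, 0.31, 1.6, 0, 0], [-1.4, 0.31, 1.8, 0, 0]]}

```text
time: 6.28
tcp_pos: [0.4625, 0.1392, 0.1568]
ee_rot: [-3.141, -0.002, -3.011]
force: [-0.2, -0.2, -1.3]
gripper_width: 0.0142
gripper_force: 108.4
```

>>> drive_effector:
  plan: {"deltas":[[0, 0, 0, 0, 0], [0, 0, 0.06, 0, 0]]}

```text
time: 6.52
tcp_pos: [0.4632, 0.1399, 0.1563]
ee_rot: [3.141, 0.002, -3.011]
force: [-0.4, -0.0, -0.3]
gripper_width: 0.0145
gripper_force: 108.4
```

In the tool's units: 0.018 m is 0.36, 0.011 m is 0.22.

>>> drive_effector:
  plan: {"deltas":[[0, 0, 0.06, 0, 0], [0.08, 0, 0.12, 0, 0], [0.18, 0, 0.18, 0, 0], [0.28, 0, 0.22, 0, 0], [0.36, 0, 0.22, 0, 0]]}

```text
time: 7.15
tcp_pos: [0.4447, 0.1376, 0.1442]
ee_rot: [-3.142, -0.0, -3.01]
force: [-0.3, 0.1, -1.6]
gripper_width: 0.0145
gripper_force: 108.4
```

>>> drive_effector:
  plan: {"deltas":[[0, 0, 0, 0, 0], [0, 0, 0, 0, 0]]}

```text
time: 7.4
tcp_pos: [0.4452, 0.1377, 0.1445]
ee_rot: [3.142, 0.0, -3.01]
force: [0.2, -1.3, -1.9]
gripper_width: 0.0145
gripper_force: 108.4
```

>>> drive_effector:
  plan: {"deltas":[[-0.026, -0.166, 0, 0, 0], [-0.104, -0.318, 0, 0, 0], [-0.222, -0.436, 0, 0, 0], [-0.374, -0.514, 0, 0, 0], [-0.54, -0.54, 0, 0, 0]]}

```text
time: 8.02
tcp_pos: [0.4761, 0.1142, 0.1443]
ee_rot: [-3.142, -0.0, -3.011]
force: [-1.5, -0.8, -1.3]
gripper_width: 0.0143
gripper_force: 108.3
```

In the tool's units: -0.027 m is -0.54, 0.027 m is 0.54.

>>> drive_effector:
  plan: {"deltas":[[-0.166, 0.026, 0, 0, 0], [-0.318, 0.104, 0, 0, 0], [-0.436, 0.222, 0, 0, 0], [-0.514, 0.374, 0, 0, 0], [-0.54, 0.54, 0, 0, 0]]}

```text
time: 8.65
tcp_pos: [0.4987, 0.1454, 0.1443]
ee_rot: [3.142, -0.0, -3.01]
force: [-0.4, -0.0, -1.8]
gripper_width: 0.0144
gripper_force: 108.3
```

>>> drive_effector:
  plan: {"deltas":[[0.026, 0.166, 0, 0, 0], [0.104, 0.318, 0, 0, 0], [0.222, 0.436, 0, 0, 0], [0.374, 0.514, 0, 0, 0], [0.54, 0.54, 0, 0, 0]]}

```text
time: 9.28
tcp_pos: [0.4677, 0.168, 0.1443]
ee_rot: [-3.142, 0.0, -3.01]
force: [0.2, -0.7, -1.0]
gripper_width: 0.015
gripper_force: 108.4
```

>>> drive_effector:
  plan: {"deltas":[[0.166, -0.026, 0, 0, 0], [0.318, -0.104, 0, 0, 0], [0.436, -0.222, 0, 0, 0], [0.514, -0.374, 0, 0, 0], [0.54, -0.54, 0, 0, 0]]}

```text
time: 9.9
tcp_pos: [0.4451, 0.137, 0.1444]
ee_rot: [-3.142, 0.0, -3.01]
force: [0.7, -0.2, -1.5]
gripper_width: 0.0146
gripper_force: 108.4
```

Run:
```python
from h import *
o=env.get_obs();print(o['tcp_pos'],o['ee_rot'],o['force'])
a=[]
for n,bx in [('top',(180,170,140,140)),('scene',(320,120,110,190))]:
    p,d=env.read_camera(n);x,y,w,h=bx;i=p[y:y+h,x:x+w,::-1];a.append(cv2.resize(i,None,fx=570/h,fy=570/h,interpolation=2)[:,:460])
cv2.imwrite('pics/turn1.png',np.hstack(a)[:, :800])
```

```text
[0.44507888 0.1369998  0.14440095] [-3.14158715e+00  2.49215893e-04 -3.01044854e+00] [ 0.65206532 -0.24334017 -1.52362123]
```

View pics/turn1.png

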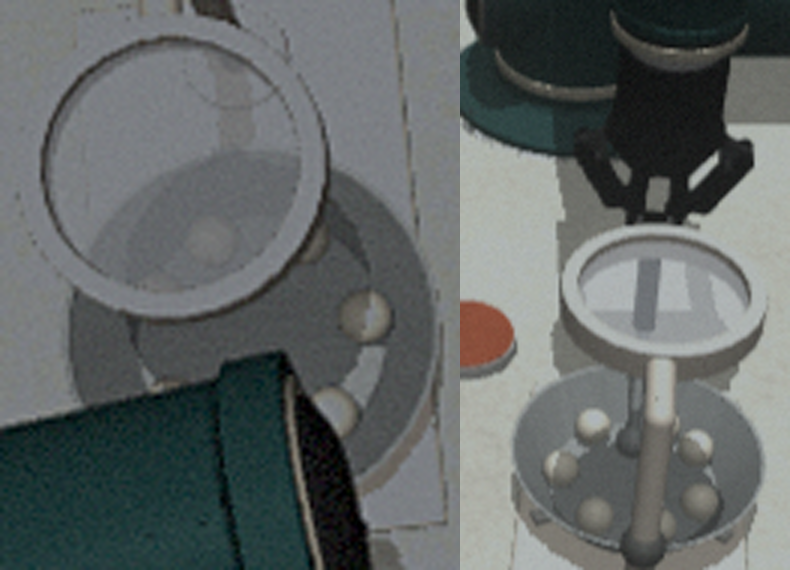

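Run:
```python
from h import *
R=Ro.from_euler('z',7.3,degrees=True).as_matrix()
def st(n,uv,z=.028):
    C,r=rays(n,uv);B=C+r*((z-C[2])/r[:,2])[:,None];s=(B-[.565,.1535,0])@R;print(n);[print((x*1000).round(0)[:2],round(np.hypot(x[0],x[1])*1000),round(np.degrees(np.arctan2(x[1],x[0])))) for x in s]
st('scene',(np.array([(593,426),(560,465),(595,515),(662,523),(700,500),(697,447),(677,422)])-[460,0])/3+[320,120])
st('top',np.array([(310,238),(366,316),(336,411),(212,240),(167,388)])/4.071+[180,170])
```

```text
scene
[-40. -32.] 51 -142
[  4. -54.] 54 -86
[ 50. -26.] 56 -27
[51. 23.] 56 24
[25. 51.] 57 63
[-28.  49.] 56 120
[-53.  33.] 63 148
top
[ 44. -32.] 55 -36
[  1. -57.] 57 -89
[-45. -37.] 58 -141
[49. 18.] 52 20
[-24.  47.] 53 117
```

In the tool's units: -0.031 m is -0.62, -0.0295 m is -0.59.

>>> drive_effector:
  plan: {"deltas":[[-0.026, -0.192, 0, 0, 0], [-0.104, -0.364, 0, 0, 0], [-0.222, -0.502, 0, 0, 0], [-0.374, -0.59, 0, 0, 0], [-0.54, -0.62, 0, 0, 0]]}

```text
time: 10.62
tcp_pos: [0.4766, 0.1105, 0.1443]
ee_rot: [3.141, -0.0, -3.011]
force: [-1.8, 4.5, -1.0]
gripper_width: 0.0147
gripper_force: 108.5
```

>>> drive_effector:
  plan: {"deltas":[[-0.166, 0.03, 0, 0, 0], [-0.318, 0.118, 0, 0, 0], [-0.436, 0.256, 0, 0, 0], [-0.514, 0.428, 0, 0, 0], [-0.54, 0.62, 0, 0, 0]]}

```text
time: 11.25
tcp_pos: [0.4987, 0.1455, 0.1442]
ee_rot: [-3.142, -0.0, -3.01]
force: [0.1, 0.4, -1.5]
gripper_width: 0.0147
gripper_force: 108.3
```

>>> drive_effector:
  plan: {"deltas":[[0.026, 0.192, 0, 0, 0], [0.104, 0.364, 0, 0, 0], [0.222, 0.502, 0, 0, 0], [0.374, 0.59, 0, 0, 0], [0.54, 0.62, 0, 0, 0]]}

```text
time: 11.88
tcp_pos: [0.4672, 0.172, 0.1443]
ee_rot: [-3.142, 0.0, -3.01]
force: [0.3, -0.2, -1.6]
gripper_width: 0.014
gripper_force: 108.3
```

>>> drive_effector:
  plan: {"deltas":[[0.166, -0.03, 0, 0, 0], [0.318, -0.118, 0, 0, 0], [0.436, -0.256, 0, 0, 0], [0.514, -0.428, 0, 0, 0], [0.54, -0.62, 0, 0, 0]]}

```text
time: 12.5
tcp_pos: [0.4451, 0.1369, 0.1444]
ee_rot: [-3.142, 0.0, -3.011]
force: [-0.7, -0.2, -1.3]
gripper_width: 0.0149
gripper_force: 108.2
```

>>> drive_effector:
  plan: {"deltas":[[0.01, -0.06, 0, 0, 0], [0.01, -0.06, 0, 0, 0], [0, 0, 0, 0, 0], [0, 0, 0, 0, 0]]}

```text
time: 13.0
tcp_pos: [0.4451, 0.1381, 0.1442]
ee_rot: [3.142, -0.0, -3.01]
force: [0.6, -0.2, -1.6]
gripper_width: 0.0143
gripper_force: 108.4
```

Units first: shifts go in units of 50 mm and turns go in units of 0.1 rad. So 0.003 m is 0.06, 0.0015 m is 0.03.

>>> drive_effector:
  plan: {"deltas":[[0, 0, 0.03, 0, 0], [0, 0, 0.06, 0, 0], [0, 0, 0.06, 0, 0]]}
  force: 20

```text
time: 13.38
tcp_pos: [0.445, 0.1377, 0.1411]
ee_rot: [-3.142, -0.0, -3.01]
force: [-0.3, 0.0, -2.0]
gripper_width: 0.0146
gripper_force: 108.4
```

>>> drive_effector:
  plan: {"deltas":[[0, 0, 0, 0, 0.03], [0, 0, 0, 0, 0.04], [0, 0, 0, 0, 0.06], [0, 0, 0, 0, 0.085], [0, 0, 0, 0, 0.085]]}

```text
time: 14.0
tcp_pos: [0.4452, 0.1377, 0.1413]
ee_rot: [-3.142, 0.0, -3.01]
force: [-1.0, -0.2, -0.7]
gripper_width: 0.0852
gripper_force: 0.0
```

>>> drive_effector:
  plan: {"deltas":[[0, 0, 0, 0, 0.085], [0, 0, -0.4, 0, 0.085], [0, 0, -1.2, 0, 0.085], [0, 0, -2.4, 0, 0.085], [0, 0, -3.6, 0, 0.085]]}

```text
time: 14.62
tcp_pos: [0.4447, 0.1375, 0.3247]
ee_rot: [3.141, 0.001, -3.01]
force: [1.1, 0.4, 0.2]
gripper_width: 0.085
gripper_force: 0.0
```

>>> drive_effector:
  plan: {"deltas":[[1.2, 0, -0.4, 0, 0.085], [1.2, -1.2, -0.4, 0, 0.085], [1.2, -2.4, -0.4, 0, 0.085], [1.2, -3.6, -0.4, 0, 0.085], [1.2, -4.8, -0.4, 0, 0.085]]}

```text
time: 15.25
tcp_pos: [0.4166, -0.11, 0.3431]
ee_rot: [-3.141, 0.002, -3.01]
force: [2.2, 0.9, 0.2]
gripper_width: 0.0848
gripper_force: 0.0
```

Run:
```python
from h import *
o=env.get_obs();print(o['tcp_pos'],o['force'])
a=[]
for n,bx in [('top',(140,140,260,250)),('scene',(220,180,220,190))]:
    p,d=env.read_camera(n);np.save(n+'3.npy',d);x,y,w,h=bx;i=p[y:y+h,x:x+w,::-1];a.append(cv2.resize(i,None,fx=400/w,fy=400/w,interpolation=2)[:600])
h=max(i.shape[0] for i in a);cv2.imwrite('pics/end.png',np.hstack([cv2.copyMakeBorder(i,0,h-i.shape[0],0,0,0) for i in a]))
```

```text
[ 0.41658011 -0.10999682  0.34313214] [2.16776492 0.9453896  0.1944756 ]
```

View pics/end.png

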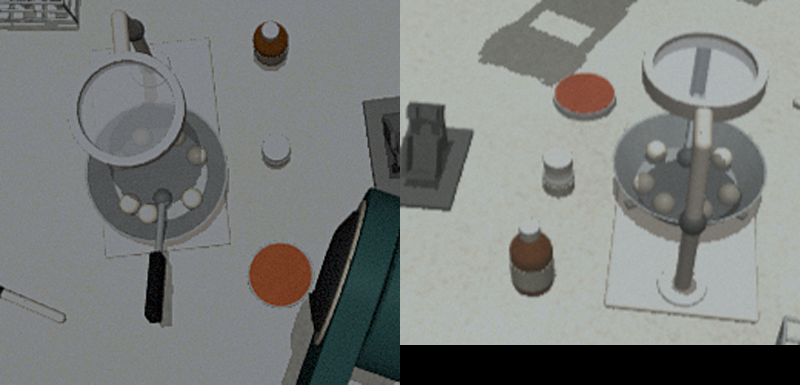

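Run:
```python
from h import *
R=Ro.from_euler('z',7.3,degrees=True).as_matrix()
def st(n,uv,z=.028):
    C,r=rays(n,uv);B=C+r*((z-C[2])/r[:,2])[:,None];return (B-[.565,.1535,0])[:,:2]@R[:2,:2] if 0 else ((B-[.565,.1535,0])@R)[:,:2]
ini=np.array([(18,-26),(-9,-40),(-32,-16),(-36,16),(-11,34),(24,34),(30,0)])
a=st('top',np.array([(129,204),(148,213),(191,198),(198,155),(180,138),(142,137)])/1.5385+[140,140])*1000
b=st('scene',np.array([(655-400,150),(644-400,183),(663-400,203),(722-400,157),(730-400,195),(706-400,210)])/1.818+[220,180])*1000
for n,x in (('top',a),('scene',b)):
    print(n)
    for q in x: print(q.round(),np.hypot(*q).round(),np.hypot(*(ini-q).T).min().round())
X=cloud('top',np.load('top3.npy'));h=X[300:350,225:252].reshape(-1,3);print('handle z',np.sort(h[:,2])[-5:])
```

```text
top
[-40.  42.] 58.0 27.0
[-55.  18.] 58.0 19.0
[-41. -41.] 58.0 26.0
[ 16. -56.] 58.0 29.0
[ 42. -34.] 54.0 25.0
[49. 17.] 52.0 25.0
scene
[-38. -41.] 56.0 26.0
[ 21. -51.] 55.0 25.0
[ 50. -26.] 56.0 32.0
[-36.  44.] 57.0 27.0
[27. 54.] 60.0 20.0
[54. 25.] 60.0 31.0
handle z [1.11367687 1.11367687 1.11367687 1.11367687 1.11367687]
```

>>> drive_effector:
  plan: {"deltas":[[0, 0, 0, 0, 0.085], [0, 0, 0, 0, 0.085]]}

```text
time: 15.6
tcp_pos: [0.417, -0.1071, 0.3421]
ee_rot: [-3.141, 0.001, -3.009]
force: [0.2, -0.8, 0.3]
gripper_width: 0.0852
gripper_force: 0.0
```

```bash
python3 -c "
from rig import env
print(env.sign_off())"
```

```text
the job is handed in; nothing more can be done
None
```

I stirred the beads two full turns anticlockwise and left the stirrer leaning on the bowl's rim: all seven beads stayed in the bowl, at least about 19 mm from any starting place, with no sign of a bump to the lamp or other items, and I handed the job in at 15.6 s (no verdict was returned).

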